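# Start the gearbox filler plug in its neck without crossing the thread

## Robot

A 7-joint arm with a two-finger parallel gripper is mounted at the origin on the work surface. World frame = base frame: x ahead of the robot, y to its left, z up, the work surface at z = 0. Lengths are in m, angles in rad, forces in N, time in s.
With the tool pointing down it reaches from about 0.4 to 0.85 m from the base axis. Payload 10.4 kg.
Tool frame: the origin (TCP) lies on the centre line of the jaws, within the pads' length; the fingertips stand 17 mm ahead of it and the grasp point (between the pads) lies 2 mm behind it (arm.tip_reach is the distance from the TCP to the fingertips, in m); z points along the fingers, y is the line along which they close (so a half turn about z gives the same grasp; the last joint's range is limited). The gripper opens to 87 mm and grips with 3 to 60 N. Pads are 19 mm wide; open, the fingers measure 117 mm over their backs; the gripper's body (75 mm by 190 mm) begins 51 mm behind the grasp point.
Start: joints at [1.134, 0.332, -0.065, 1.46, 0.022, 1.35, -0.088], TCP at [0.251, -0.572, 0.216] pointing down, gripper open.
Joint ranges: [-2.6, 2.6], [-0.5, 2.12], [-1.47, 1.34], [0.16, 2.42], [-1.27, 4.41], [0.06, 2.06], [-2.6, 2.6]. Speed limits (rad/s): [2.22, 2.22, 2.79, 2.79, 3.14, 3.14, 3.14].

## Interface

Orientations are given as a 3x3 rotation matrix whose columns are the frame's x, y, z axes.
In Python, from cell import readout, imaging, arm gives the robot as it stands.
- The arm moves only by the shell command python3 -m pendant 'ROWS'. ROWS is JSON, a list of rows, each an object with "jaw": the closure, from 0 (fully open) to 1 (shut); "slide": the shift along the tool's x, y, z each as a share of 75 mm, from -1 to 1, a list of three; "turn": the turn, a rotation vector about the tool's x, y, z each as a share of 8 degrees, from -1 to 1, a list of three. A call has exactly 10 rows; each row shifts and turns the commanded pose from where the row before left it, along the tool's axes as they then stand; what a row does not reach is not made up. A row lasts 1/10 s, in which the tool goes at most 50 mm and 8.59 degrees, less where a joint would pass 70% of its speed; a pose out of reach is approached as far as the arm can. A call with a number of a shift or a turn outside -1 to 1 is refused whole. A call with a gripper value outside its range is refused whole. The fingers move at their own pace and stop on an object; the grip force is fixed at half the most. Time passes only in rows, so rows that do not move let the fingers close, or fill a call up. It gives the time, the measured TCP pose, the force, the opening and the grip force at its end, in the units of the state.
- readout.sense(): the state, without advancing time (a new reading comes with each control period).
- imaging.get_image(name): name is "scene" or "top" or "wrist"; returns (picture, depth): 384x512x3 uint8, red, green, blue; 384x512 float32, m along the optical axis (not along the pixel's ray), 0 where there is no reading.
- imaging.get_calibration(name): a dict with "fx", "fy", "cx", "cy" (pixels), "R" (3x3) and "t" (3): a world point X has camera coordinates R X + t; the wrist camera has in their place "tool_from_camera" (4x4, takes a point from camera to tool coordinates, whose origin is the TCP and whose axes are the flange's). Camera axes: x right, y down, z forward; pixel columns grow to the right and rows downward; lengths in m; the calibration is good to about 2 mm. A picture is of the moment at which its call begins: read the wrist's pose just before it. get_calibration takes no time and is no camera call.
- arm.hand_in(): hands the job in; it is judged then, once.
The state is a dict: "t": time; "joint_positions": joint angles; "qvel": joint speeds; "joint_efforts": joint torques, N m; "tcp_pos": TCP position; "tcp_rot": TCP orientation; "ft_force": force on the tool from outside, world axes, zero at the start; "ft_torque": the same for the moment, N m; "opening": finger opening in m; "grasp_force": force on a finger pad.
Only numpy, scipy, OpenCV 4.12 (cv2) and the standard library are available. Lean on these libraries where they do the work, as an engineer would, in place of code of your own. Each camera call takes 0.05 s, during which the arm holds its last target. There are 200 camera calls.

## Task

The steel filler plug stands loose, not yet caught, in the threaded neck on top of the gearbox: turn it backward (anticlockwise from above) until it drops into the start of its thread, stop there, then turn it forward one full turn so that it is started. Do not lift it out of the neck or knock the tools and parts lying about, and finish while still gripping the plug by its head, holding it still.

Things in the scene. Friction and masses are not known exactly. Their poses are not given: they have to be found in the camera images.
- gearbox: Cast-aluminium motorcycle gearbox, heavy, does not move: case 170 x 210 mm on two wooden bearers; flat lid 182 x 220 mm, its top 153 mm above the bench. Lid: screw heads 6 mm high, a selector dome 100 x 80 x 12 mm, 55 mm or more from the neck's axis, a brass breather 20 mm high, 85 mm off. Origin on the bench under its middle; z up; the neck's axis is at x 18, y 48 mm.
- neck_mouth (a point): Centre of the open top of the filler neck, an upright aluminium tube on the lid: 38 mm outside, 30 mm bore, mouth 24 mm above the lid and 177 mm above the bench, foot flange 52 mm across and 4 mm high. z is up and is the axis of the thread (right-hand, 3.5 mm per turn).
- plug_head (a point): Centre of the plug's head: round knurled steel, 44 mm diameter, 16 mm high; this point is 8 mm above its underside. Grip it across the diameter from above, at any yaw. It overhangs the neck by 3 mm all round, so fingertips may pass down beside the neck. On top a hex socket and one small hole near the rim. The plug weighs 130 to 210 g and can only turn and ride up and down.
- plug_underside (a point): Centre of the underside of the plug's head. Gap to the mouth: 11 to 12.6 mm at the start; turned backward the plug climbs (3.5 mm per turn) to 13 mm, then drops 3.5 mm, to 9.5 mm, as the thread ends pass. It drops by its own weight, but a firm grip holds it up: let go or bear down to let it drop (bearing down, the push is felt to fail). One turn forward from there leaves 6 mm; fully home is 0.
- plug (a joint): Turn of the plug in rad, counted on over whole turns, growing clockwise from above (forward, screwing in). 0 is where the plug's thread end passes the neck's: turned backward it drops at about -0.1 by its own weight, up to 0.2 sooner if pressed down. Starts between 0.9 and 3.4. One turn forward of the drop is 6.28. It turns easily (0.03 N m) and stays where it is left.
- wrench: Combination wrench, 190 mm long, lying on the bench beside the gearbox; bystander. Origin at the middle of its underside, x along it.
- dash_console: Brass-coloured motorcycle dash console, 75 x 160 x 51 mm, lying on the bench beside the gearbox; bystander. Origin at the centre of its underside.
- socket: Steel socket, 26 mm diameter, 36 mm high, standing on the selector dome 95 to 145 mm from the neck's axis; bystander. Origin at the centre of its underside.

How it is judged:
On the way, in this order (a step that is already met when the one before it is completed fails the run):
1. the plug, turned backward, has dropped one pitch into the start of the thread (value of joint plug below 0.3 rad and z of plug_head in the frame of neck_mouth below 0.019 m), for 0.1 s.
2. the plug has been turned forward about one turn and its thread has engaged (value of joint plug above 4.7 rad and z of plug_head in the frame of neck_mouth below 0.0155 m), for 0.1 s.
At the end, for the whole second after the job is handed in: The plug stands 3/4 to 1 1/4 turns (4.7 to 7.9 rad) forward of where it dropped, thread engaged: head underside 4.2 to 7.5 mm above the neck mouth; it does not turn (under 0.15 rad/s); the fingers grip its head with over 3 N (all of step 2 and value of joint plug below 7.9 rad and z of plug_head in the frame of neck_mouth above 0.0122 m and velocity of joint plug between -0.15 and 0.15 rad/s and contact force between the fingers and plug above 3 N); the arm keeps its last pose, push and grip.
It fails at once if the plug is turned back more than a third of a turn past the drop (value of joint plug below -2.1 rad).
It fails at once if the plug is lifted out of the neck, its head more than 17 mm above the mouth (z of plug_head in the frame of neck_mouth above 0.025 m).
It fails at once if the wrench, the dash console or the socket is pushed more than 30 mm (distance of any of wrench, dash_console, socket from where it was at the start of the episode above 0.03 m).
It also fails if it takes over 72 s, if anything falls off the work surface, if the arm or the gripper's body presses on something with over 40 N, if the wrist force passes 120 N, or if a joint passes its speed limit or range.

## Working session

There is one attempt and no reset: what is moved stays moved. The work goes in short steps, Python scripts to look and compute and a shell command to move; the robot and the scene stay as the last step left them, time stands still between calls to the robot, and variables do not carry over. Pictures are saved under pics/ and viewed, at most 10 in all, crops included, and the job is handed in when it is done.

```bash
mkdir -p pics; python3 - <<'E'
from cell import readout, imaging, arm
import numpy as np, cv2
s=readout.sense();print(s['t'],s['tcp_pos'],np.round(s['tcp_rot'],3),s['opening'],s['ft_force'])
ims=[]
for n in("scene","top"):
    p,d=imaging.get_image(n);np.savez(f'{n}.npz',p=p,d=d)
    cv2.imwrite(f'pics/{n}0.png',p[:,:,::-1])
    c=imaging.get_calibration(n);print(n,c)
print(imaging.get_calibration("wrist"),arm.tip_reach)
E
ls
```

```text
0.0 [ 0.25113337 -0.57188471  0.21516888] [[ 0.916  0.402 -0.001]
 [ 0.402 -0.916  0.001]
 [-0.    -0.001 -1.   ]] 0.08719251990385475 [ 0.53143348 -0.60094931  0.38551562]
scene {'fx': 350.3713407209835, 'fy': 350.3713407209835, 'cx': 257.2473261552836, 'cy': 194.15179837121312, 'R': array([[ 0.20495157,  0.97869879, -0.01198019],
       [ 0.63049057, -0.14137493, -0.76321345],
       [-0.74864978,  0.1488684 , -0.64603538]]), 't': array([-0.15004889, -0.21296881,  1.32589927])}
top {'fx': 361.4981802198205, 'fy': 361.4981802198205, 'cx': 254.60536993266953, 'cy': 196.79581973126443, 'R': array([[-0.02516957, -0.99912235, -0.0334818 ],
       [-0.9841672 ,  0.03064299, -0.17457356],
       [ 0.17544633,  0.02855775, -0.98407471]]), 't': array([0.06621886, 0.56514572, 0.87402465])}
{'fx': 298.2378624198979, 'fy': 298.2378624198979, 'cx': 260.76624306262676, 'cy': 193.03247698524515, 'tool_from_camera': array([[ 1.55276922e-04, -9.64124378e-01, -2.65450861e-01,
         7.27695040e-02],
       [ 9.99999988e-01,  1.43116259e-04,  6.51534779e-05,
        -1.28339203e-04],
       [-2.48257222e-05, -2.65450868e-01,  9.64124388e-01,
        -1.67786648e-01],
       [ 0.00000000e+00,  0.00000000e+00,  0.00000000e+00,
         1.00000000e+00]])} 0.017
pics
scene.npz
top.npz
```

View pics/top0.png

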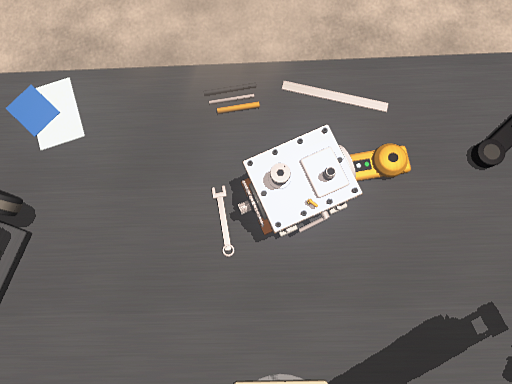

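View pics/scene0.png

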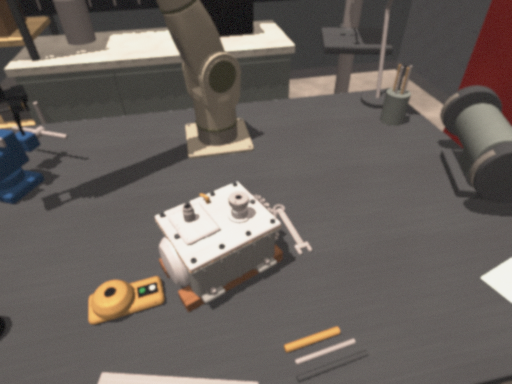

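The top view shows the plug head at about (280,174), the socket at (330,173) on the dome, the breather at (312,203), the wrench on the left and the console on the right. The scene view agrees, with the plug at (238,202). Next I'll measure the plug from depth.

```bash
cat > h.py <<'E'
import numpy as np, cv2
from cell import readout, imaging, arm
def cloud(n,p=None,d=None):
    c=imaging.get_calibration(n)
    if d is None:
        s=readout.sense(); p,d=imaging.get_image(n)
    v,u=np.mgrid[:d.shape[0],:d.shape[1]]
    X=np.stack([(u-c['cx'])/c['fx']*d,(v-c['cy'])/c['fy']*d,d],-1)
    if 'R' in c: W=(X-c['t'])@c['R']
    else:
        T=c['tool_from_camera'];W=(X@T[:3,:3].T+T[:3,3])@np.array(s['tcp_rot']).T+s['tcp_pos']
    W[d==0]=np.nan
    return p,W
def fit(W,lo,hi,near,r):
    m=(W[...,2]>lo)&(W[...,2]<hi)&(np.hypot(*(W[...,:2]-near).transpose(2,0,1))<r)
    P=W[m]; (c,rad)=cv2.minEnclosingCircle(P[:,:2].astype(np.float32)) if len(P) else ((0,0),0)
    return len(P),P.mean(0).round(4),np.round(c,4),round(rad,4),np.median(P[:,2]).round(4)
E
python3 - <<'E'
from h import *
for n,q in(("top",(280,174)),("scene",(238,200))):
    z=np.load(n+'.npz');p,W=cloud(n,z['p'],z['d'])
    w=W[q[1],q[0]];print(n,w)
    a=np.nanmedian(W[q[1]-6:q[1]+7,q[0]-6:q[0]+7].reshape(-1,3),0);print(a)
    print(fit(W,.192,.215,a[:2],.04))
    print('lid',np.nanmedian(W[...,2][(W[...,2]>.14)&(W[...,2]<.165)]))
    if n=='top':
        for q in((330,173),(312,203),(292,212),(345,145)): print(q,W[q[1],q[0]])
        m=(W[...,2]>.146)&(W[...,2]<.158)
        r=cv2.minAreaRect(W[m][:,:2].astype(np.float32));print(r)
E
```

```text
top [ 0.58773837 -0.00997329  0.20287974]
[ 0.58730828 -0.00995013  0.20428842]
(348, array([ 0.5905, -0.0096,  0.2037]), array([ 0.5919, -0.0096]), 0.0227, np.float64(0.2041))
lid 0.15234855896921418
(330, 173) [ 0.5867564  -0.11713945  0.20129084]
(312, 203) [ 0.52755069 -0.07923661  0.17103493]
(292, 212) [ 0.51144701 -0.0359102   0.15170416]
(345, 145) [ 0.71287904 -0.20047201 -0.00081832]
((0.541417121887207, 0.2202165126800537), (0.21930986642837524, 0.8205360770225525), 10.40672779083252)
scene [ 0.60328308 -0.01202973  0.20537928]
[ 0.60218433 -0.01201283  0.20482554]
(306, array([ 0.5999, -0.0106,  0.2029]), array([ 0.5944, -0.01  ]), 0.0233, np.float64(0.2044))
lid 0.15256684393488867
```

```bash
python3 -m pendant '[{"jaw":0,"slide":[0,0,-0.65],"turn":[0,0,0]},{"jaw":0,"slide":[0.5,-0.35,0],"turn":[0,0,0]},{"jaw":0,"slide":[0.5,-0.35,0],"turn":[0,0,0]},{"jaw":0,"slide":[0.5,-0.35,0],"turn":[0,0,0]},{"jaw":0,"slide":[0.5,-0.35,0],"turn":[0,0,0]},{"jaw":0,"slide":[0.5,-0.35,0],"turn":[0,0,0]},{"jaw":0,"slide":[0.5,-0.35,0],"turn":[0,0,0]},{"jaw":0,"slide":[0.5,-0.35,0],"turn":[0,0,0]},{"jaw":0,"slide":[0.5,-0.35,0],"turn":[0,0,0]},{"jaw":0,"slide":[0.5,-0.35,0],"turn":[0,0,0]}]'
cat > st.py <<'E'
from h import *
import sys
s=readout.sense();R=np.array(s['tcp_rot'])
print(s['t'],'j',np.round(s['joint_positions'],2),'F',np.round(s['ft_force'],1),'T',np.round(s['ft_torque'],2),'z',round(s['tcp_pos'][2],5))
g=np.array([.592,-.0098,.197]) if len(sys.argv)<4 else np.array(sys.argv[1:4],float)
print('delta tool shares',((g-s['tcp_pos'])@R/.075).round(3),'R',R.round(3).tolist())
E
python3 st.py
```

```text
t: 1.1
tcp_pos: [0.4658, -0.2185, 0.2646]
tcp_rot: [[0.916, 0.402, -0.0], [0.402, -0.916, -0.0], [-0.0, 0.0, -1.0]]
ft_force: [0.3, -1.2, 0.3]
opening: 0.0874
grasp_force: 0.0
1.1 j [ 0.7   0.09 -0.38  1.66  0.03  1.4  -0.83] F [ 0.3 -1.2  0.3] T [ 0.01 -0.03 -0.05] z 0.26457
delta tool shares [ 2.659 -1.871  0.9  ] R [[0.916, 0.402, -0.0], [0.402, -0.916, -0.0], [-0.0, 0.0, -1.0]]
```

```bash
python3 -m pendant '[{"jaw":0,"slide":[0.53,-0.374,0],"turn":[0,0,0]},{"jaw":0,"slide":[0.53,-0.374,0],"turn":[0,0,0]},{"jaw":0,"slide":[0.53,-0.374,0],"turn":[0,0,0]},{"jaw":0,"slide":[0.53,-0.374,0],"turn":[0,0,0]},{"jaw":0,"slide":[0.53,-0.374,0],"turn":[0,0,0]},{"jaw":0,"slide":[0,0,0],"turn":[0,0,1]},{"jaw":0,"slide":[0,0,0],"turn":[0,0,1]},{"jaw":0,"slide":[0,0,0],"turn":[0,0,1]},{"jaw":0,"slide":[0,0,0],"turn":[0,0,1]},{"jaw":0,"slide":[0,0,0],"turn":[0,0,0]}]'
python3 st.py; python3 - <<'E'
from h import *
p,W=cloud("wrist"); cv2.imwrite('pics/w1.png',p[:,:,::-1])
print(fit(W,.196,.215,(.592,-.01),.032), fit(W,.196,.215,(.587,-.117),.025))
m=(W[...,2]>.148)&(W[...,2]<.156);print('lid',np.median(W[...,2][m]))
for q in((.592,-.01),): 
  n=np.hypot(W[...,0]-q[0],W[...,1]-q[1]); i=np.unravel_index(np.nanargmin(n),n.shape);print(i,W[i])
E
```

```text
t: 2.1
tcp_pos: [0.5908, -0.0119, 0.2643]
tcp_rot: [[0.989, -0.146, -0.001], [-0.146, -0.989, -0.0], [-0.001, 0.0, -1.0]]
ft_force: [0.7, -0.1, -0.6]
opening: 0.0871
grasp_force: 0.0
2.1 j [ 0.33  0.27 -0.47  1.46  0.12  1.44 -1.86] F [ 0.7 -0.1 -0.6] T [0.06 0.03 0.04] z 0.26432
delta tool shares [ 0.013 -0.031  0.898] R [[0.989, -0.146, -0.001], [-0.146, -0.989, -0.0], [-0.001, 0.0, -1.0]]
(2362, array([ 0.5938, -0.0101,  0.2043]), array([ 0.5923, -0.0098]), 0.0229, np.float64(0.2046)) (594, array([ 0.5937, -0.1177,  0.2002]), array([ 0.5934, -0.1185]), 0.0112, np.float64(0.2003))
lid 0.15218434298264985
(np.int64(204), np.int64(258)) [ 0.59225789 -0.00967181  0.20538863]
```

View pics/w1.png

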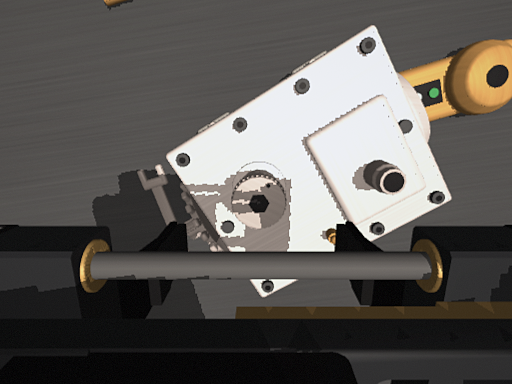

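The wrist view shows the plug head at about (259,203), a small rim hole near (270,186), the socket at (388,180), and the jaws clear of everything. The fitted centre (0.592, -0.010) and the 22.9 mm radius match the top view. Forward turns lower joint 7, so there is plenty of range backward from here. Next I'll descend and grip.

```bash
python3 -m pendant '[{"jaw":0,"slide":[0.013,-0.031,0],"turn":[0,0,0]},{"jaw":0,"slide":[0,0,0.3],"turn":[0,0,0]},{"jaw":0,"slide":[0,0,0.3],"turn":[0,0,0]},{"jaw":0,"slide":[0,0,0.3],"turn":[0,0,0]},{"jaw":0.3,"slide":[0,0,0],"turn":[0,0,0]},{"jaw":1,"slide":[0,0,0],"turn":[0,0,0]},{"jaw":1,"slide":[0,0,0],"turn":[0,0,0]},{"jaw":1,"slide":[0,0,0],"turn":[0,0,0]},{"jaw":1,"slide":[0,0,0],"turn":[0,0,0]},{"jaw":1,"slide":[0,0,0],"turn":[0,0,0]}]'
python3 st.py
```

```text
t: 3.15
tcp_pos: [0.5924, -0.0098, 0.1977]
tcp_rot: [[0.99, -0.144, 0.001], [-0.144, -0.99, -0.0], [0.001, 0.0, -1.0]]
ft_force: [-0.2, 0.3, 0.1]
opening: 0.0467
grasp_force: 0.0
3.15 j [ 0.33  0.31 -0.47  1.56  0.14  1.31 -1.88] F [-0.2  0.3  0.1] T [0.06 0.03 0.05] z 0.19768
delta tool shares [-0.006  0.001  0.009] R [[0.99, -0.144, 0.001], [-0.144, -0.99, -0.0], [0.001, 0.0, -1.0]]
```

```bash
python3 -m pendant '[{"jaw":1,"slide":[0,0,0],"turn":[0,0,0]},{"jaw":1,"slide":[0,0,0],"turn":[0,0,0]},{"jaw":1,"slide":[0,0,0],"turn":[0,0,0]},{"jaw":1,"slide":[0,0,0.007],"turn":[0,0,0]},{"jaw":1,"slide":[0,0,0.007],"turn":[0,0,0]},{"jaw":1,"slide":[0,0,0],"turn":[0,0,-0.5]},{"jaw":1,"slide":[0,0,0],"turn":[0,0,-1]},{"jaw":1,"slide":[0,0,0],"turn":[0,0,-1]},{"jaw":1,"slide":[0,0,0],"turn":[0,0,-0.5]},{"jaw":1,"slide":[0,0,0],"turn":[0,0,0]}]'
python3 st.py
```

```text
t: 4.15
tcp_pos: [0.5924, -0.0102, 0.1974]
tcp_rot: [[0.962, 0.273, 0.001], [0.273, -0.962, -0.001], [0.001, 0.001, -1.0]]
ft_force: [-5.3, -1.8, 11.6]
opening: 0.0413
grasp_force: 30.0
4.15 j [ 0.37  0.32 -0.53  1.56  0.16  1.31 -1.47] F [-5.3 -1.8 11.6] T [-0.66  1.01 -0.03] z 0.19745
delta tool shares [-0.004 -0.007  0.006] R [[0.962, 0.273, 0.001], [0.273, -0.962, -0.001], [0.001, 0.001, -1.0]]
```

```bash
python3 -m pendant '[{"jaw":1,"slide":[0,0,-0.0008],"turn":[0,0,-0.7]},{"jaw":1,"slide":[0,0,-0.0008],"turn":[0,0,-0.7]},{"jaw":1,"slide":[0,0,-0.0008],"turn":[0,0,-0.7]},{"jaw":1,"slide":[0,0,-0.0008],"turn":[0,0,-0.7]},{"jaw":1,"slide":[0,0,-0.0008],"turn":[0,0,-0.7]},{"jaw":1,"slide":[0,0,-0.0008],"turn":[0,0,-0.7]},{"jaw":1,"slide":[0,0,0],"turn":[0,0,0]},{"jaw":1,"slide":[0,0,0],"turn":[0,0,0]},{"jaw":1,"slide":[0,0,0],"turn":[0,0,0]},{"jaw":1,"slide":[0,0,0],"turn":[0,0,0]}]'
python3 st.py; python3 - <<'E'
from h import *
p,W=cloud("wrist"); print(fit(W,.196,.215,(.592,-.01),.019))
cv2.imwrite('pics/w2.png',cv2.resize(p[110:260,170:350,::-1],None,fx=3,fy=3))
E
```

```text
t: 5.15
tcp_pos: [0.5924, -0.0103, 0.197]
tcp_rot: [[0.652, 0.758, 0.001], [0.758, -0.652, -0.001], [-0.0, 0.001, -1.0]]
ft_force: [-2.0, -2.8, 5.0]
opening: 0.041
grasp_force: 30.0
5.15 j [ 0.43  0.33 -0.61  1.55  0.2   1.32 -0.91] F [-2.  -2.8  5. ] T [-0.66  0.37  0.  ] z 0.19701
delta tool shares [ 0.001 -0.008  0.   ] R [[0.652, 0.758, 0.001], [0.758, -0.652, -0.001], [-0.0, 0.001, -1.0]]
(2297, array([ 0.595 , -0.0065,  0.2042]), array([ 0.5921, -0.01  ]), 0.019, np.float64(0.2042))
```

View pics/w2.png

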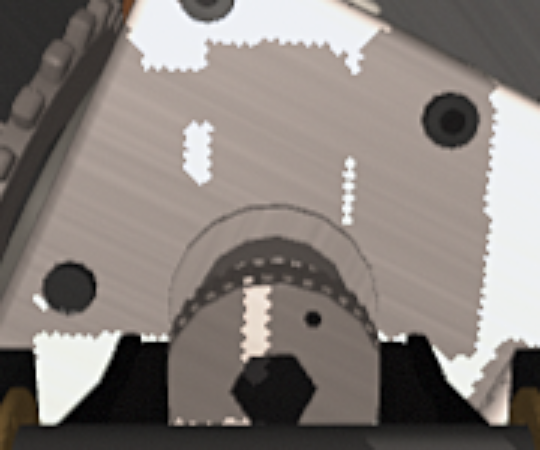

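The rim hole at crop (313,318) has kept its angle relative to the jaws, so the plug turns with the grip. The push has sagged, so I'll bear down to test for the drop.

```bash
python3 -m pendant '[{"jaw":1,"slide":[0,0,0.007],"turn":[0,0,0]},{"jaw":1,"slide":[0,0,0.007],"turn":[0,0,0]},{"jaw":1,"slide":[0,0,0],"turn":[0,0,0]},{"jaw":1,"slide":[0,0,0],"turn":[0,0,0]},{"jaw":1,"slide":[0,0,0],"turn":[0,0,0]},{"jaw":1,"slide":[0,0,0],"turn":[0,0,0]},{"jaw":1,"slide":[0,0,0],"turn":[0,0,0]},{"jaw":1,"slide":[0,0,0],"turn":[0,0,0]},{"jaw":1,"slide":[0,0,0],"turn":[0,0,0]},{"jaw":1,"slide":[0,0,0],"turn":[0,0,0]}]'
python3 st.py; python3 - <<'E'
from h import *
p,W=cloud("wrist"); print(fit(W,.196,.215,(.592,-.01),.019))
E
```

```text
t: 6.2
tcp_pos: [0.5923, -0.0102, 0.1954]
tcp_rot: [[0.652, 0.758, 0.0], [0.758, -0.652, -0.001], [-0.0, 0.001, -1.0]]
ft_force: [2.2, -3.6, -2.5]
opening: 0.0407
grasp_force: 30.0
6.2 j [ 0.43  0.33 -0.61  1.55  0.2   1.32 -0.91] F [ 2.2 -3.6 -2.5] T [-1.1  -0.63  0.05] z 0.19544
delta tool shares [ 0.001 -0.007 -0.021] R [[0.652, 0.758, 0.0], [0.758, -0.652, -0.001], [-0.0, 0.001, -1.0]]
(2289, array([ 0.595 , -0.0066,  0.2024]), array([ 0.5919, -0.01  ]), 0.0191, np.float64(0.2024))
```

The push failed: the head followed the tool down 1.6 mm with no support force. The thread ends have passed, so I'll bear down the rest of the way.

```bash
python3 -m pendant '[{"jaw":1,"slide":[0,0,0.01],"turn":[0,0,0]},{"jaw":1,"slide":[0,0,0.01],"turn":[0,0,0]},{"jaw":1,"slide":[0,0,0.01],"turn":[0,0,0]},{"jaw":1,"slide":[0,0,0],"turn":[0,0,0]},{"jaw":1,"slide":[0,0,0],"turn":[0,0,0]},{"jaw":1,"slide":[0,0,0],"turn":[0,0,0]},{"jaw":1,"slide":[0,0,0],"turn":[0,0,0]},{"jaw":1,"slide":[0,0,0],"turn":[0,0,0]},{"jaw":1,"slide":[0,0,0],"turn":[0,0,0]},{"jaw":1,"slide":[0,0,0],"turn":[0,0,0]}]'
python3 st.py; python3 - <<'E'
from h import *
p,W=cloud("wrist"); print(fit(W,.19,.215,(.592,-.01),.019))
E
```

```text
t: 7.25
tcp_pos: [0.5924, -0.0102, 0.1945]
tcp_rot: [[0.652, 0.758, 0.001], [0.758, -0.652, -0.001], [-0.0, 0.001, -1.0]]
ft_force: [-2.2, -5.7, 7.7]
opening: 0.041
grasp_force: 30.0
7.25 j [ 0.43  0.33 -0.61  1.56  0.2   1.31 -0.91] F [-2.2 -5.7  7.7] T [-1.23  0.48  0.01] z 0.19446
delta tool shares [ 0.    -0.008 -0.034] R [[0.652, 0.758, 0.001], [0.758, -0.652, -0.001], [-0.0, 0.001, -1.0]]
(2281, array([ 0.5951, -0.0065,  0.2017]), array([ 0.592, -0.01 ]), 0.0191, np.float64(0.2017))
```

The plug now rests on the thread start, about 3.3 mm lower, with push felt again. Next is forward 80° on this grip.

```bash
python3 -m pendant '[{"jaw":1,"slide":[0,0,0.001],"turn":[0,0,0.5]},{"jaw":1,"slide":[0,0,0.001],"turn":[0,0,1]},{"jaw":1,"slide":[0,0,0.001],"turn":[0,0,1]},{"jaw":1,"slide":[0,0,0.001],"turn":[0,0,1]},{"jaw":1,"slide":[0,0,0.001],"turn":[0,0,1]},{"jaw":1,"slide":[0,0,0.001],"turn":[0,0,1]},{"jaw":1,"slide":[0,0,0.001],"turn":[0,0,1]},{"jaw":1,"slide":[0,0,0.001],"turn":[0,0,1]},{"jaw":1,"slide":[0,0,0.001],"turn":[0,0,1]},{"jaw":1,"slide":[0,0,0.001],"turn":[0,0,0.5]}]'
python3 st.py; python3 - <<'E'
from h import *
p,W=cloud("wrist"); print(fit(W,.19,.215,(.592,-.01),.019))
cv2.imwrite('pics/w3.png',cv2.resize(p[110:260,170:350,::-1],None,fx=3,fy=3))
E
```

```text
t: 8.3
tcp_pos: [0.5924, -0.0101, 0.1937]
tcp_rot: [[0.92, -0.391, 0.001], [-0.391, -0.92, -0.001], [0.001, 0.0, -1.0]]
ft_force: [-3.7, -6.0, 8.4]
opening: 0.041
grasp_force: 30.0
8.3 j [ 0.3   0.31 -0.44  1.56  0.13  1.3  -2.13] F [-3.7 -6.   8.4] T [-1.16  0.63  0.06] z 0.19371
delta tool shares [-0.006 -0.001 -0.044] R [[0.92, -0.391, 0.001], [-0.391, -0.92, -0.001], [0.001, 0.0, -1.0]]
(2282, array([ 0.5963, -0.0118,  0.2009]), array([ 0.592, -0.01 ]), 0.0191, np.float64(0.2009))
```

View pics/w3.png

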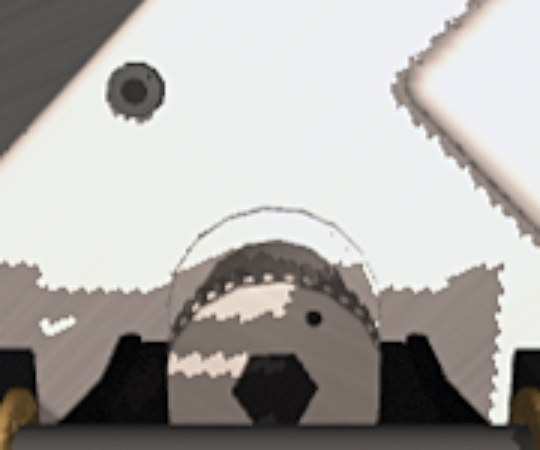

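The hole is still at crop (314,318), so there was no slip; 72° forward brought 0.75 mm of descent, which matches the thread. Now I'll release and wind the jaws back for the second grip.

```bash
python3 -m pendant '[{"jaw":1,"slide":[0,0,-0.008],"turn":[0,0,0]},{"jaw":0.3,"slide":[0,0,0],"turn":[0,0,0]},{"jaw":0.3,"slide":[0,0,0],"turn":[0,0,0]},{"jaw":0.3,"slide":[0,0,0],"turn":[0,0,0]},{"jaw":0.3,"slide":[0,0,0],"turn":[0,0,-1]},{"jaw":0.3,"slide":[0,0,0],"turn":[0,0,-1]},{"jaw":0.3,"slide":[0,0,0],"turn":[0,0,-1]},{"jaw":0.3,"slide":[0,0,0],"turn":[0,0,-1]},{"jaw":0.3,"slide":[0,0,0],"turn":[0,0,-1]},{"jaw":0.3,"slide":[0,0,0],"turn":[0,0,-1]}]'
python3 st.py .592 -.0098 .1937;python3 -m pendant '[{"jaw":0.3,"slide":[0,0,0],"turn":[0,0,-1]},{"jaw":0.3,"slide":[0,0,0],"turn":[0,0,-1]},{"jaw":0.3,"slide":[0,0,0],"turn":[0,0,-1]},{"jaw":0.3,"slide":[0,0,0],"turn":[0,0,-1]},{"jaw":0.3,"slide":[0,0,0],"turn":[0,0,-1]},{"jaw":0.3,"slide":[0,0,0],"turn":[0,0,-1]},{"jaw":0.3,"slide":[0,0,0],"turn":[0,0,-1]},{"jaw":0.3,"slide":[0,0,0],"turn":[0,0,-1]},{"jaw":0.3,"slide":[0,0,0],"turn":[0,0,-1]},{"jaw":0.3,"slide":[0,0,0],"turn":[0,0,-1]}]'
python3 st.py .592 -.0098 .1937
```

```text
t: 9.35
tcp_pos: [0.592, -0.0088, 0.1928]
tcp_rot: [[0.901, 0.434, -0.001], [0.434, -0.901, 0.001], [-0.0, -0.001, -1.0]]
ft_force: [0.2, 0.1, 0.7]
opening: 0.0609
grasp_force: 0.0
9.35 j [ 0.39  0.32 -0.55  1.56  0.17  1.31 -1.31] F [0.2 0.1 0.7] T [-0.01 -0.03  0.01] z 0.19276
delta tool shares [-0.006  0.012 -0.013] R [[0.901, 0.434, -0.001], [0.434, -0.901, 0.001], [-0.0, -0.001, -1.0]]
t: 10.35
tcp_pos: [0.592, -0.0088, 0.1928]
tcp_rot: [[-0.27, 0.963, -0.0], [0.963, 0.27, 0.001], [0.001, -0.0, -1.0]]
ft_force: [-0.5, 0.4, 0.4]
opening: 0.0611
grasp_force: 0.0
10.35 j [ 0.54  0.37 -0.76  1.55  0.26  1.32  0.03] F [-0.5  0.4  0.4] T [ 0.02 -0.1   0.02] z 0.19284
delta tool shares [-0.012 -0.004 -0.011] R [[-0.27, 0.963, -0.0], [0.963, 0.27, 0.001], [0.001, -0.0, -1.0]]
```

```bash
python3 -m pendant '[{"jaw":0.3,"slide":[-0.012,-0.004,0],"turn":[0,0,-1]},{"jaw":0.3,"slide":[0,0,0],"turn":[0,0,-1]},{"jaw":0.3,"slide":[0,0,0],"turn":[0,0,-1]},{"jaw":0.3,"slide":[0,0,0],"turn":[0,0,-1]},{"jaw":0.3,"slide":[0,0,0],"turn":[0,0,-1]},{"jaw":0.3,"slide":[0,0,0],"turn":[0,0,-1]},{"jaw":0.3,"slide":[0,0,0],"turn":[0,0,-1]},{"jaw":0.3,"slide":[0,0,0],"turn":[0,0,-1]},{"jaw":0.3,"slide":[0,0,0],"turn":[0,0,-1]},{"jaw":0.3,"slide":[0,0,0],"turn":[0,0,-1]}]'
python3 st.py .592 -.0098 .1937
```

```text
t: 11.35
tcp_pos: [0.592, -0.0099, 0.1929]
tcp_rot: [[-0.995, -0.099, -0.0], [-0.099, 0.995, 0.001], [0.0, 0.001, -1.0]]
ft_force: [0.8, -0.6, 0.7]
opening: 0.0608
grasp_force: 0.0
11.35 j [ 0.71  0.45 -1.    1.54  0.38  1.36  1.34] F [ 0.8 -0.6  0.7] T [ 0.11 -0.18  0.01] z 0.19292
delta tool shares [-0.     0.001 -0.01 ] R [[-0.995, -0.099, -0.0], [-0.099, 0.995, 0.001], [0.0, 0.001, -1.0]]
```

```bash
python3 -m pendant '[{"jaw":0.3,"slide":[0,0,0],"turn":[0,0,-1]},{"jaw":0.3,"slide":[0,0,0],"turn":[0,0,-1]},{"jaw":0.3,"slide":[0,0,0],"turn":[0,0,-1]},{"jaw":0.3,"slide":[0,0,0],"turn":[0,0,-1]},{"jaw":0.3,"slide":[0,0,0],"turn":[0,0,-1]},{"jaw":0.3,"slide":[0,0,0],"turn":[0,0,-1]},{"jaw":0.3,"slide":[0,0,0],"turn":[0,0,-1]},{"jaw":0.3,"slide":[0,0,0],"turn":[0,0,0]},{"jaw":1,"slide":[0,0,0],"turn":[0,0,0]},{"jaw":1,"slide":[0,0,0],"turn":[0,0,0]}]'
python3 st.py .592 -.0098 .1937
python3 -m pendant '[{"jaw":1,"slide":[0,0,0],"turn":[0,0,0]},{"jaw":1,"slide":[0,0,0],"turn":[0,0,0]},{"jaw":1,"slide":[0,0,0],"turn":[0,0,0]},{"jaw":1,"slide":[0,0,0],"turn":[0,0,0]},{"jaw":1,"slide":[0,0,0.001],"turn":[0,0,0.5]},{"jaw":1,"slide":[0,0,0.001],"turn":[0,0,1]},{"jaw":1,"slide":[0,0,0.001],"turn":[0,0,1]},{"jaw":1,"slide":[0,0,0.001],"turn":[0,0,1]},{"jaw":1,"slide":[0,0,0.001],"turn":[0,0,1]},{"jaw":1,"slide":[0,0,0.001],"turn":[0,0,1]}]'
python3 st.py .592 -.0098 .1937
python3 - <<'E'
from h import *
p,W=cloud("wrist"); print(fit(W,.19,.215,(.592,-.01),.019))
cv2.imwrite('pics/w4.png',cv2.resize(p[110:260,170:350,::-1],None,fx=3,fy=3))
E
```

```text
t: 12.35
tcp_pos: [0.5921, -0.0105, 0.1931]
tcp_rot: [[-0.483, -0.876, -0.0], [-0.876, 0.483, 0.0], [-0.0, 0.0, -1.0]]
ft_force: [-0.5, -1.1, -0.6]
opening: 0.0518
grasp_force: 0.0
12.35 j [ 0.81  0.54 -1.19  1.54  0.5   1.4   2.23] F [-0.5 -1.1 -0.6] T [ 0.17 -0.01  0.01] z 0.19305
delta tool shares [-0.007  0.006 -0.009] R [[-0.483, -0.876, -0.0], [-0.876, 0.483, 0.0], [-0.0, 0.0, -1.0]]
t: 13.35
tcp_pos: [0.592, -0.0104, 0.1927]
tcp_rot: [[-0.956, -0.292, -0.0], [-0.292, 0.956, 0.0], [0.0, 0.0, -1.0]]
ft_force: [-1.0, 1.0, -0.3]
opening: 0.042
grasp_force: 30.0
13.35 j [ 0.73  0.46 -1.03  1.54  0.4   1.37  1.53] F [-1.   1.  -0.3] T [ 0.42 -0.    0.02] z 0.19267
delta tool shares [-0.002  0.008 -0.014] R [[-0.956, -0.292, -0.0], [-0.292, 0.956, 0.0], [0.0, 0.0, -1.0]]
(2354, array([ 0.5878, -0.0113,  0.2004]), array([ 0.5919, -0.01  ]), 0.019, np.float64(0.2004))
```

View pics/w4.png

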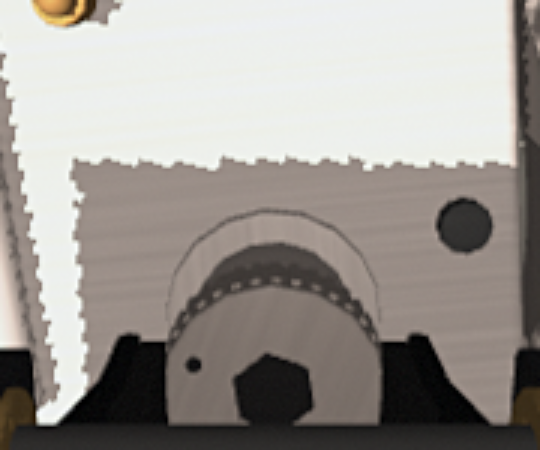

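The hole is now at crop (194,364), 72° left of up, as expected for an undisturbed plug and a 264° jaw wind-back. Continuing forward.

```bash
python3 -m pendant '[{"jaw":1,"slide":[0,0,0.001],"turn":[0,0,1]},{"jaw":1,"slide":[0,0,0.001],"turn":[0,0,1]},{"jaw":1,"slide":[0,0,0.001],"turn":[0,0,1]},{"jaw":1,"slide":[0,0,0.001],"turn":[0,0,1]},{"jaw":1,"slide":[0,0,0.001],"turn":[0,0,1]},{"jaw":1,"slide":[0,0,0.001],"turn":[0,0,1]},{"jaw":1,"slide":[0,0,0.001],"turn":[0,0,1]},{"jaw":1,"slide":[0,0,0.001],"turn":[0,0,1]},{"jaw":1,"slide":[0,0,0.001],"turn":[0,0,1]},{"jaw":1,"slide":[0,0,0.001],"turn":[0,0,1]}]'
python3 st.py .592 -.0098 .1937
```

```text
t: 14.4
tcp_pos: [0.5922, -0.01, 0.1919]
tcp_rot: [[-0.457, 0.889, 0.0], [0.889, 0.457, 0.001], [0.0, 0.001, -1.0]]
ft_force: [0.3, 2.4, -0.0]
opening: 0.0415
grasp_force: 30.0
14.4 j [ 0.56  0.38 -0.78  1.55  0.27  1.33  0.22] F [ 0.3  2.4 -0. ] T [ 0.51 -0.28  0.  ] z 0.19192
delta tool shares [ 0.003 -0.002 -0.024] R [[-0.457, 0.889, 0.0], [0.889, 0.457, 0.001], [0.0, 0.001, -1.0]]
```

```bash
python3 -m pendant '[{"jaw":1,"slide":[0,0,0.001],"turn":[0,0,1]},{"jaw":1,"slide":[0,0,0.001],"turn":[0,0,1]},{"jaw":1,"slide":[0,0,0.001],"turn":[0,0,1]},{"jaw":1,"slide":[0,0,0.001],"turn":[0,0,1]},{"jaw":1,"slide":[0,0,0.001],"turn":[0,0,1]},{"jaw":1,"slide":[0,0,0.001],"turn":[0,0,1]},{"jaw":1,"slide":[0,0,0.001],"turn":[0,0,1]},{"jaw":1,"slide":[0,0,0.001],"turn":[0,0,1]},{"jaw":1,"slide":[0,0,0.001],"turn":[0,0,1]},{"jaw":1,"slide":[0,0,0.001],"turn":[0,0,1]}]'
python3 st.py .592 -.0098 .1937
```

```text
t: 15.4
tcp_pos: [0.5927, -0.0101, 0.1912]
tcp_rot: [[0.797, 0.604, 0.001], [0.604, -0.797, 0.001], [0.001, 0.0, -1.0]]
ft_force: [2.9, 1.6, -0.7]
opening: 0.0414
grasp_force: 30.0
15.4 j [ 0.4   0.33 -0.57  1.56  0.18  1.3  -1.11] F [ 2.9  1.6 -0.7] T [ 0.28 -0.62 -0.01] z 0.19116
delta tool shares [-0.005 -0.009 -0.034] R [[0.797, 0.604, 0.001], [0.604, -0.797, 0.001], [0.001, 0.0, -1.0]]
```

```bash
python3 -m pendant '[{"jaw":1,"slide":[0,0,0.001],"turn":[0,0,1]},{"jaw":1,"slide":[0,0,0.001],"turn":[0,0,1]},{"jaw":1,"slide":[0,0,0.001],"turn":[0,0,1]},{"jaw":1,"slide":[0,0,0.001],"turn":[0,0,1]},{"jaw":1,"slide":[0,0,0.001],"turn":[0,0,1]},{"jaw":1,"slide":[0,0,0.001],"turn":[0,0,1]},{"jaw":1,"slide":[0,0,0.001],"turn":[0,0,1]},{"jaw":1,"slide":[0,0,0.001],"turn":[0,0,0.7]},{"jaw":1,"slide":[0,0,0],"turn":[0,0,0.3]},{"jaw":1,"slide":[0,0,0],"turn":[0,0,0]}]'
python3 st.py .592 -.0098 .1937
python3 - <<'E'
from h import *
p,W=cloud("wrist"); print(fit(W,.19,.215,(.592,-.01),.019))
print('lid',np.median(W[...,2][(W[...,2]>.148)&(W[...,2]<.156)]))
cv2.imwrite('pics/w5.png',cv2.resize(p[110:260,170:350,::-1],None,fx=3,fy=3))
E
```

```text
t: 16.4
tcp_pos: [0.5927, -0.0105, 0.1906]
tcp_rot: [[0.894, -0.447, 0.001], [-0.447, -0.894, -0.0], [0.001, -0.0, -1.0]]
ft_force: [3.2, 0.2, -1.5]
opening: 0.0416
grasp_force: 30.0
16.4 j [ 0.28  0.31 -0.42  1.57  0.13  1.29 -2.19] F [ 3.2  0.2 -1.5] T [ 0.23 -0.84 -0.02] z 0.19056
delta tool shares [-0.012 -0.004 -0.042] R [[0.894, -0.447, 0.001], [-0.447, -0.894, -0.0], [0.001, -0.0, -1.0]]
(2224, array([ 0.5965, -0.0122,  0.1985]), array([ 0.5921, -0.0101]), 0.0191, np.float64(0.1985))
lid 0.15214459751543327
```

View pics/w5.png

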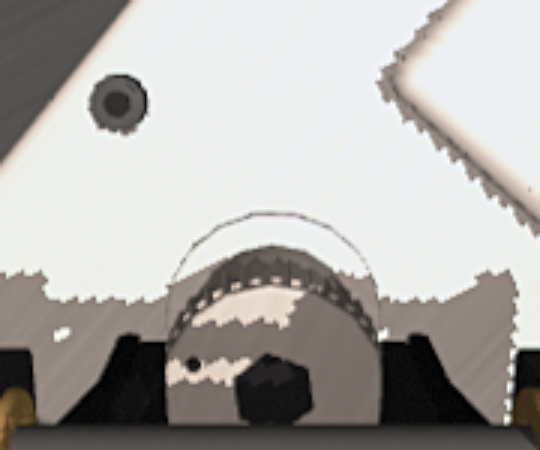

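The hole is still at crop (193,364), so nothing slipped. The plug has turned 340° (5.9 rad) forward of the drop, with the underside about 6.3 mm above the mouth. Handing in while gripping.

```bash
python3 -c "
from cell import arm
print(arm.hand_in())"
```

```text
the job is handed in; nothing more can be done
None
```

I turned the plug back until it dropped into its thread, then forward about 0.95 turn (5.9 rad), leaving its underside about 6.3 mm above the mouth by camera depth; I handed the job in with its head still held at 30 N, and no verdict was returned.

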